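Hold back the door pin on the drinks trolley

ROBOT

A 6-joint arm with a two-finger parallel gripper is mounted at the origin on the work surface. World frame = base frame: x ahead of the robot, y to its left, z up, the work surface at z = 0. Lengths are in m, angles in degrees, forces in N, time in s.
With the tool pointing down it reaches from about 0.375 to 0.9 m from the base axis. Payload 3.1 kg.
Tool frame: the origin (TCP) lies midway between the tips of the shut fingers; the grasp point (between the pads) lies 19 mm behind it (bot.hold_point_z is the distance from the TCP to the grasp point, in m); z points along the fingers, y is the line along which they close (so a half turn about z gives the same grasp; the last joint's range is limited). The gripper opens to 87 mm and grips with 3 to 60 N. Pads are 19 mm wide; open, the fingers measure 117 mm over their backs; the gripper's body (75 mm by 190 mm) begins 51 mm behind the grasp point.
Start: joints at [-78.868, 30.224, 82.088, -0, 67.689, -10.227], TCP at [0.228, -0.582, 0.223] pointing down, gripper open.
Joint ranges: [-176.69, 176.69], [-43.24, 126.21], [12.49, 139.97], [-82, 262], [0, 151.66], [-163.58, 163.58]. Speed limits (degrees/s): [159.86, 159.86, 180, 180, 180, 180].

INTERFACE

Orientations are given as a 3x3 rotation matrix whose columns are the frame's x, y, z axes.
In Python, from rig import read_state, optics, order, bot gives the robot as it stands.
- The arm moves only by the tool drive_tool, never from a script. Its argument "steps" is a list of rows, each a list of 7 numbers: the finger opening in mm, from 0 to 87, then the shift along the tool's x, y, z normalised to -1 to 1, where 1 is 0.12 m, then the turn, a rotation vector about the tool's x, y, z normalised to -1 to 1, where 1 is 1.5 rad. In form: [[jaw, tx, ty, tz, ax, ay, az], ...]. A call has 1 to 8 rows; each row is the pose to reach, as a shift and turn from the pose commanded when the call began, along the tool's axes at that moment; what a row does not reach only later rows make up. A row lasts 1/10 s, in which the tool goes at most 50 mm and 8.59 degrees, less where a joint would pass 70% of its speed; a pose out of reach is approached as far as the arm can. A call with a number of a shift or a turn outside -1 to 1 is refused whole. A call with a gripper value outside its range is refused whole. The fingers move at their own pace and stop on an object; the grip force is fixed at half the most. Time passes only in rows, so rows that repeat a pose let the fingers close. It gives the time, the measured TCP pose, the force, the opening and the grip force at its end, in the units of the state.
- read_state(): the state, without advancing time (a new reading comes with each control period).
- optics.capture(name): name is "scene" or "side" or "wrist"; returns a dict with "color" (480x640x3 uint8, blue, green, red), "range_z" (480x640 float32, m along the optical axis (not along the pixel's ray), 0 where there is no reading), "fx", "fy", "cx", "cy" (pixels), "D" ([k1, k2, p1, p2, k3] as OpenCV has them; the pictures are not rectified), "rvec" (rotation vector, rad) and "tvec" (3), from world to camera coordinates, as OpenCV has them. Camera axes: x right, y down, z forward; pixel columns grow to the right and rows downward; lengths in m; the calibration is good to about 2 mm. A picture is of the moment at which its call begins.
- order.hand_in(): hands the job in; it is judged then, once.
The state is a dict: "time_s": time; "joint_positions": joint angles; "qvel": joint speeds; "tau": joint torques, N m; "position": TCP position; "tcp_rot": TCP orientation; "force": force on the tool from outside, world axes, zero at the start; "moment": the same for the moment, N m; "opening": opening from 0.0 (shut) to 1.0 (fully open); "grasp_force": force on a finger pad.
Only numpy, scipy, OpenCV 4.12 (cv2) and the standard library are available. Lean on these libraries where they do the work, as an engineer would, in place of code of your own. Each camera call takes 0.05 s, during which the arm holds its last target. There are 200 camera calls.

TASK

The shaker tin has been left upside down over the sprung pull pin on the little locker's roof: lift it off and, without dropping it, stand it still rim down wholly on the flat steel drip tray, clear of the tumbler there, and let go of it. Then take the pin's knob, pull it straight up as far as it goes so that the pin is out of its hole in the door stay, and finish while still holding it up there, so that the door can be swung. Leave all the other things standing where they are.

Things in the scene. Friction and masses are not known exactly. Their poses are not given: they have to be found in the camera images.
- locker: White steel locker, fixed, 180 x 220 mm, roof 90 mm high. Origin: centre of its underside, z up. A door on its +x side hangs ajar (fixed), reaching 100 mm out. On the roof a square white plate, 84 x 84 mm, its top 124 mm above the origin, stands on posts, centred at locker x +40, y +55 mm; the pull pin stands at its centre. Place and yaw vary.
- knob (a point): Centre of the pull pin's round black knob, 28 mm across, 20 mm high; seated, it is 34 mm above the roof plate's top (158 mm above the deck). It rises with the pin. Under the knob: a 4 mm gap, then a fixed barrel 20 mm across and 20 mm high on the plate; fingers can take the knob by its sides from above. Hidden under the tin at first.
- plunger (a joint): The sprung pin's upward travel in m: 0 seated in its hole, 0.020 at its hard stop; it is clear of the hole from 0.009. The spring pulls it back down with about 5 N when seated and 12 N at the stop; it snaps down when let go.
- tin: Stainless shaker tin, a plain straight cup 56 mm across and 95 mm high, wall 2.5 mm, about 0.14 kg, standing rim down (closed end up) over the knob on the locker's roof plate, within about 5 mm of centred. Origin: centre of its lower (open) end, z up. It must rise at least 50 mm to clear the knob.
- tray: Flat stainless drip tray, fixed, 170 (x) x 280 (y) x 12 mm, flat top with dark slots, no lip; its place and yaw vary and it may lie on either side of the locker. Origin: centre of its underside, z up. A tumbler stands on its +y half; the -y half is free.
- tumbler_a: Clear acrylic tumbler, 72 mm across the mouth, 100 mm high, standing on the tray's +y half (about 80 mm from the tray's centre). Origin: centre of its foot. Bystander; leave it alone.
- tumbler_b: Clear acrylic tumbler, same shape, on the deck towards the left side. Origin: centre of its foot. Bystander; leave it alone.
- opener: Flat steel bar-blade bottle opener, 28 x 140 (y) x 5 mm, lying on the locker's roof. Origin: centre of its underside. Bystander; leave it alone.
- shaker: Closed stainless cocktail shaker, 86 mm across, 228 mm high. Origin: centre of its foot. Bystander; leave it alone.
- bowl: Melamine bowl, 140 mm across, 55 mm high. Origin: centre of its foot. Bystander; leave it alone.
- muddler: Bamboo muddler, 205 (x) x 28 x 28 mm, lying. Origin: on its underside near the middle. Bystander; leave it alone.
- jigger: Steel hourglass jigger, 44 mm across, 85 mm high. Origin: centre of its foot. Bystander; leave it alone.
Mind the look-alikes: they are no part of the job. What is shaped like the tin but blue, green or pink is not meant.

How it is judged (in metres and radians):
On the way, in this order (a step that is already met when the one before it is completed fails the run):
1. the tin stands rim down on the tray, let go (x of tin in the frame of tray between -0.06 and 0.06 m and y of tin in the frame of tray between -0.115 and 0.115 m and z of tin in the frame of tray between 0.008 and 0.016 m and angle between tin's own z axis and vertical below 0.1 rad and linear speed of tin below 0.03 m/s and contact force between the fingers and tin below 0.1 N), for 0.2 s.
2. the pin is pulled up to its stop by the fingers (value of joint plunger above 0.016 m and contact force between the fingers and plunger above 3 N), for 0.3 s.
At the end, for the whole second after the job is handed in: The tin stands rim down (within 0.1 rad), at rest and untouched, wholly on the tray (its centre within 60 mm of the tray's centre in tray x and 115 mm in tray y); the pin is up by more than 16 mm of its 20 mm and the fingers press on it with more than 3 N, through the last second (all of step 1 and all of step 2); the arm keeps its last pose, push and grip.
It fails at once if a bystander is moved more than 30 mm (distance of any of tumbler_a, tumbler_b, opener, shaker, bowl, muddler, jigger from where it was at the start of the episode above 0.03 m).
It fails at once if the tin is dropped or thrown (faster than 0.5 m/s out of the fingers) (contact force between the fingers and tin below 0.1 N and linear speed of tin above 0.5 m/s).
It also fails if it takes over 58 s, if anything falls off the work surface, if the arm or the gripper's body presses on something with over 40 N, if the wrist force passes 120 N, or if a joint passes its speed limit or range.

## Working session

There is one attempt and no reset: what is moved stays moved. The work goes in short steps, Python scripts to look and compute and a tool call to move; the robot and the scene stay as the last step left them, time stands still between calls to the robot, and variables do not carry over. Pictures are saved under pics/ and viewed, at most 10 in all, crops included, and the job is handed in when it is done.

Besides the shell and the picture viewer there is one more tool, called after "Call:" as a command line: name --pt "numbers of a row" for each row, then --argument value for the rest. drive_tool: Moves the arm, as the interface text tells. Scaled input: -1 to 1 covers 0.12 m each way for a shift and 1.5 rad each way for a turn. Its arguments: {"type":"object","properties":{"steps":{"type":"array"}},"required":["steps"]}

```bash
ls; mkdir -p pics; python3 - <<'E'
from rig import read_state, optics, order, bot
import cv2,numpy as np
for n in("scene","side"):
    c=optics.capture(n); cv2.imwrite(f"pics/{n}0.png",c["color"]); np.save(n+"0.npy",c,allow_pickle=True)
    R=cv2.Rodrigues(np.array(c["rvec"]))[0]; print(n,(-R.T@np.array(c["tvec"]).ravel()).round(3),c["fx"],c["D"])
s=read_state();print(s)
E
```

```text
pics
scene [1.396 1.074 1.   ] 612.3920705585606 [-0.10148958  0.          0.          0.          0.        ]
side [0.202 1.029 1.055] 480.9481066443991 [-0.00252194  0.          0.          0.          0.        ]
{'time_s': 0.1, 'joint_positions': array([-7.88691547e+01,  3.02756238e+01,  8.21492559e+01,  9.84552512e-04,
        6.76888894e+01, -1.02259317e+01]), 'qvel': array([ 0.02545483, -0.13771764, -0.30905255,  0.04058922,  0.01379453,
       -0.05617285]), 'tau': array([-3.89108382e-04, -4.40985954e+01, -1.77150768e+01,  6.33969787e-02,
        5.33359463e-02, -4.16065177e-05]), 'position': array([ 0.22752555, -0.58140664,  0.22164703]), 'tcp_rot': array([[ 9.31333258e-01,  3.64167857e-01, -3.67730649e-04],
       [ 3.64167856e-01, -9.31331286e-01,  1.95135997e-03],
       [ 3.68143518e-04, -1.95128212e-03, -9.99998028e-01]]), 'force': array([ 0.35233104,  0.03866242, -1.08007827]), 'moment': array([ 0.01580411, -0.00447241,  0.01992911]), 'grasp_force': 0.0, 'opening': 1.0011852053517742}
```

View pics/scene0.png

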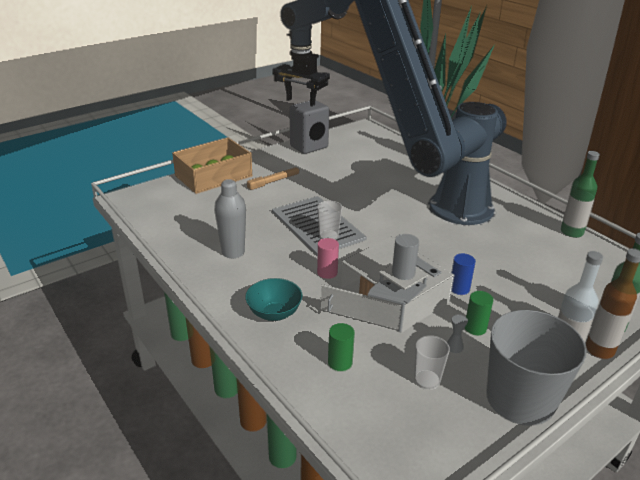

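View pics/side0.png

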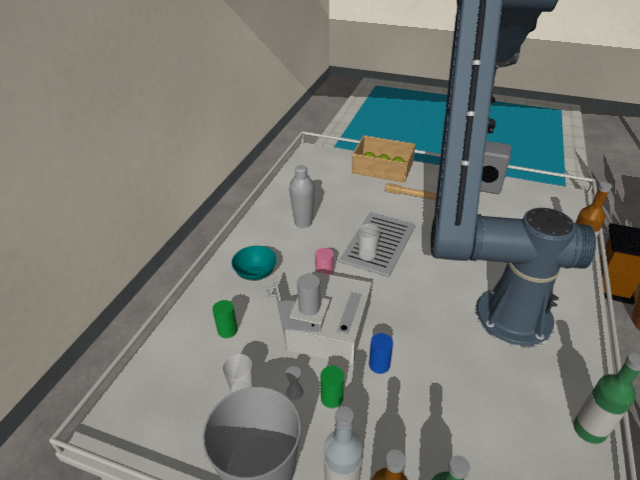

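The scene view shows the grey tin at (405,257) on the plate and the tray at (320,225) with the tumbler. The side view shows the tin at (309,295), the tray with corners near (377,213), (415,220), (388,273) and (340,262), and its far half free. I'll enlarge both.

```bash
cat > h.py <<'E'
import cv2,numpy as np
def load(n): return np.load(n+"0.npy",allow_pickle=True).item()
def cam(c): return np.array([[c["fx"],0,c["cx"]],[0,c["fy"],c["cy"]],[0,0,1.]]),np.array(c["D"],float),cv2.Rodrigues(np.array(c["rvec"],float))[0],np.array(c["tvec"],float).ravel()
def onz(c,uv,z):
    K,D,R,t=cam(c); p=cv2.undistortPoints(np.array(uv,float).reshape(-1,1,2),K,D).reshape(-1,2)
    d=np.c_[p,np.ones(len(p))]@R; o=-R.T@t
    return o+d*((z-o[2])/d[:,2])[:,None]
def cloud(c):
    K,D,R,t=cam(c); v,u=np.mgrid[:480,:640]; uv=np.c_[u.ravel(),v.ravel()].astype(float)
    p=cv2.undistortPoints(uv.reshape(-1,1,2),K,D).reshape(-1,2); zz=c["range_z"].ravel()
    X=(np.c_[p,np.ones(len(p))]*zz[:,None]-t)@R; X[zz==0]=np.nan
    return X.reshape(480,640,3)
def proj(c,X):
    K,D,R,t=cam(c); return cv2.projectPoints(np.array(X,float).reshape(-1,1,3),np.array(c["rvec"],float),t,K,D)[0].reshape(-1,2)
E
python3 - <<'E'
from h import *
a=load("scene")["color"][190:330,250:450]; b=load("side")["color"][205:365,265:425]
cv2.imwrite("pics/s1.png",cv2.resize(a,None,fx=4,fy=4,interpolation=cv2.INTER_CUBIC)[:600])
cv2.imwrite("pics/d1.png",cv2.resize(b,None,fx=3.75,fy=3.75,interpolation=cv2.INTER_CUBIC))
for n in("scene","side"):
    c=load(n);P=cloud(c)
    w=dict(scene=(230,290,385,425),side=(270,320,295,325))[n]
    Q=P[w[0]:w[1],w[2]:w[3]].reshape(-1,3); T=Q[(Q[:,2]>.2145)&(Q[:,2]<.225)]
    print(n,len(T),T.mean(0) if len(T) else 0,T.min(0),T.max(0))
    S=Q[(Q[:,2]>.14)&(Q[:,2]<.21)]; print(S.mean(0))
    A=np.c_[2*S[:,:2],np.ones(len(S))]; s=np.linalg.lstsq(A,(S[:,:2]**2).sum(1),rcond=None)[0]; print("circ",s[:2],np.sqrt(s[2]+s[0]**2+s[1]**2))
E
```

```text
scene 276 [0.52369118 0.26494281 0.21867178] [0.49435167 0.2332386  0.21475279] [0.55130069 0.29325866 0.22444258]
[0.5367432  0.27717174 0.17588531]
circ [0.5229126  0.26395005] 0.025693433408447854
side 312 [0.51892433 0.26362788 0.21919024] [0.49203939 0.23248136 0.21459823] [0.5474511  0.29147966 0.22432185]
[0.51171141 0.28147958 0.17590731]
circ [0.51951907 0.26252141] 0.026647910947617884
```

View pics/s1.png

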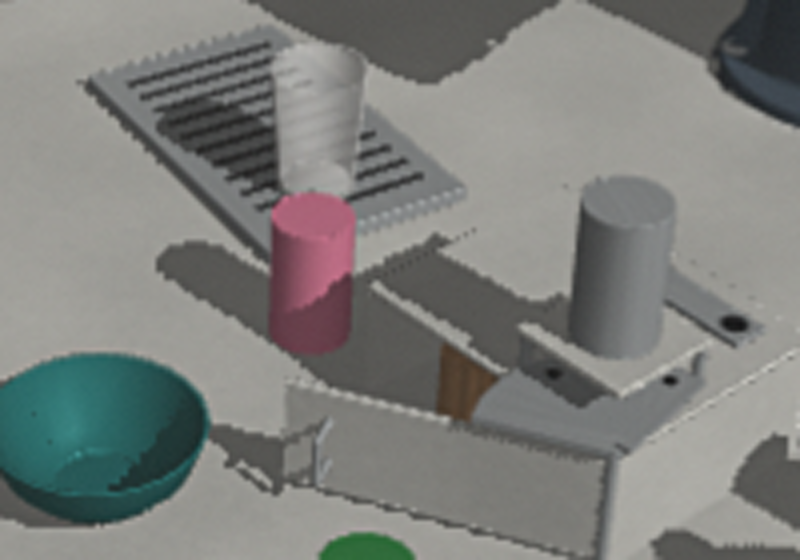

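View pics/d1.png

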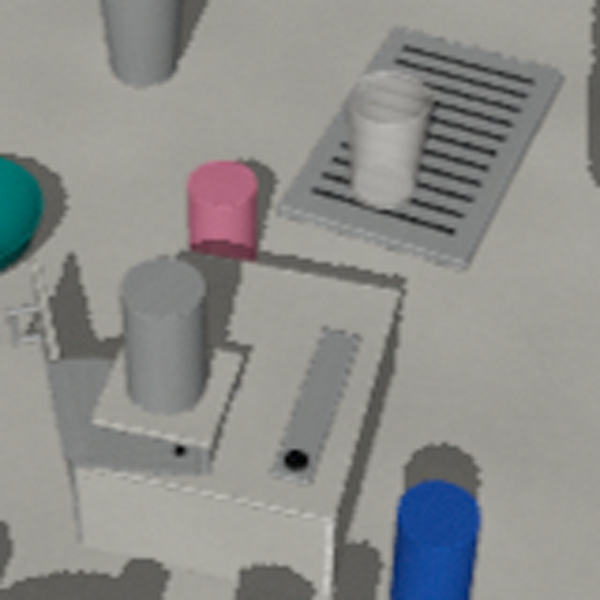

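The crops show the tray's top corners (side crop (395,28), (563,75), (465,262), (278,208)) with the tumbler on the near half. The plate's corners are also visible (side crop (92,415), (213,438), (247,350); scene crop (520,325), (620,393), (710,343)).

```bash
python3 - <<'E'
from h import *
s,d=load("scene"),load("side")
S=lambda l:np.array(l)/4+[250,190]-.4; D=lambda l:np.array(l)/3.75+[265,205]-.4
td=onz(d,D([(395,28),(563,75),(465,262),(278,208)]),.012)[:,:2]; ts=onz(s,S([(85,80),(275,25),(465,187)]),.012)[:,:2]
print(td.round(3).tolist(),ts.round(3).tolist()); 
for e in np.diff(td,axis=0): print(np.linalg.norm(e),np.degrees(np.arctan2(e[1],e[0])))
for e in np.diff(ts,axis=0): print(np.linalg.norm(e),np.degrees(np.arctan2(e[1],e[0])))
print("tray c",td.mean(0),(ts[0]+ts[2])/2)
pd=onz(d,D([(92,415),(213,438),(247,350)]),.124)[:,:2]; ps=onz(s,S([(520,325),(620,393),(710,343)]),.124)[:,:2]
for p in(pd,ps):
  print("plate",p.round(3).tolist(),(p[0]+p[2])/2,[ (np.linalg.norm(e).round(3),np.degrees(np.arctan2(e[1],e[0])).round(1)) for e in np.diff(p,axis=0)])
# tumbler foot, and refined tray by plane depth
print("tumbler",onz(d,D([(385,195)]),.012),onz(s,S([(318,183)]),.012))
E
```

```text
[[0.514, -0.327], [0.347, -0.308], [0.375, -0.037], [0.541, -0.049]] [[0.523, -0.323], [0.349, -0.307], [0.377, -0.035]]
0.16762274014039028 173.38628492455817
0.27226155950027764 84.18753780633693
0.16641128663637272 -4.176740023575088
0.17439746009730656 174.97004550974302
0.2735647619020168 84.06483015623974
tray c [ 0.44425803 -0.18038317] [ 0.44978418 -0.17883703]
plate [[0.559, 0.302], [0.475, 0.295], [0.48, 0.212]] [0.51932886 0.25729982] [(np.float64(0.084), np.float64(-174.7)), (np.float64(0.082), np.float64(-87.1))]
plate [[0.563, 0.225], [0.559, 0.308], [0.482, 0.304]] [0.5224665  0.26448424] [(np.float64(0.084), np.float64(92.6)), (np.float64(0.077), np.float64(-177.3))]
tumbler [[ 0.4591676  -0.09471105  0.012     ]] [[ 0.46224271 -0.10148485  0.012     ]]
```

Call:
drive_tool --pt "87 0.1 -0.12 -0.1 0 0 0" --pt "87 0.3 -0.35 -0.25 0 0 0" --pt "87 0.5 -0.6 -0.25 0 0 0" --pt "87 0.8 -0.94 -0.25 0 0 0"

```text
time_s: 0.5
position: [0.2745, -0.4463, 0.2528]
tcp_rot: [[0.932, 0.362, 0.001], [0.362, -0.932, -0.002], [-0.0, 0.002, -1.0]]
force: [1.3, 0.7, -0.0]
opening: 1.0
grasp_force: 0.0
```

Call:
drive_tool --pt "87 0.2 -0.24 0 0 0 0" --pt "87 0.4 -0.48 0 0 0 0" --pt "87 0.6 -0.71 0 0 0 0" --pt "87 0.8 -0.94 0 0 0 0"

```text
time_s: 0.9
position: [0.3229, -0.3044, 0.2523]
tcp_rot: [[0.931, 0.364, -0.0], [0.364, -0.931, 0.001], [0.0, -0.001, -1.0]]
force: [0.3, -0.4, 0.0]
opening: 1.002
grasp_force: 0.0
```

Call:
drive_tool --pt "87 0.2 -0.24 0 0 0 0" --pt "87 0.4 -0.48 0 0 0 0" --pt "87 0.6 -0.71 0 0 0 0" --pt "87 0.8 -0.94 0 0 0 0"

```text
time_s: 1.3
position: [0.3711, -0.1645, 0.2524]
tcp_rot: [[0.931, 0.364, -0.0], [0.364, -0.931, 0.0], [-0.0, -0.0, -1.0]]
force: [1.2, -0.8, -0.2]
opening: 0.998
grasp_force: 0.0
```

Call:
drive_tool --pt "87 0.2 -0.24 0 0 0 0" --pt "87 0.4 -0.48 0 0 0 0" --pt "87 0.6 -0.71 0 0 0 0" --pt "87 0.8 -0.94 0 0 0 0"

```text
time_s: 1.7
position: [0.4194, -0.0245, 0.2524]
tcp_rot: [[0.931, 0.364, -0.0], [0.364, -0.931, 0.0], [-0.0, -0.0, -1.0]]
force: [0.4, -0.5, -0.8]
opening: 1.001
grasp_force: 0.0
```

Call:
drive_tool --pt "87 0.2 -0.24 0 0 0 0" --pt "87 0.4 -0.48 0 0 0 0" --pt "87 0.6 -0.71 0 0 0 0" --pt "87 0.8 -0.94 0 0 0 0" --pt "87 0.8 -0.94 0 0 0 0" --pt "87 0.8 -0.94 0 0 0 0"

```text
time_s: 2.3
position: [0.4672, 0.1144, 0.2521]
tcp_rot: [[0.93, 0.366, -0.001], [0.366, -0.93, -0.0], [-0.001, -0.0, -1.0]]
force: [0.2, 0.1, -0.7]
opening: 1.0
grasp_force: 0.0
```

Call:
drive_tool --pt "87 0.22 -0.25 0 0 0 0" --pt "87 0.44 -0.5 0 0 0 0" --pt "87 0.66 -0.75 0 0 0 0" --pt "87 0.8 -0.9 0 0 0 0" --pt "87 0.87 -0.99 0 0 0 0" --pt "87 0.87 -0.99 0 0 0 0" --pt "87 0.87 -0.99 0 0 0 0"

```text
time_s: 3.0
position: [0.5211, 0.261, 0.2522]
tcp_rot: [[0.932, 0.363, -0.002], [0.363, -0.932, -0.001], [-0.002, 0.001, -1.0]]
force: [0.0, -0.3, -1.2]
opening: 0.998
grasp_force: 0.0
```

```bash
python3 - <<'E'
from h import *
from rig import optics,read_state
p=read_state()["position"];print(p)
c=optics.capture("wrist");np.save("wrist0.npy",c,allow_pickle=True);cv2.imwrite("pics/w1.png",c["color"])
P=cloud(c).reshape(-1,3);T=P[(abs(P[:,2]-.219)<.004)&(np.hypot(P[:,0]-.521,P[:,1]-.263)<.045)]
print(len(T),T.mean(0),T.min(0),T.max(0))
if len(T):
  print(cv2.minEnclosingCircle(T[:,:2].astype(np.float32)))
E
```

```text
[0.52105119 0.26102517 0.25219972]
9037 [0.52389917 0.26389973 0.21905169] [0.49468082 0.23557483 0.21500062] [0.55057079 0.29116607 0.22173374]
((0.522466242313385, 0.2632998526096344), 0.028311030939221382)
```

View pics/w1.png

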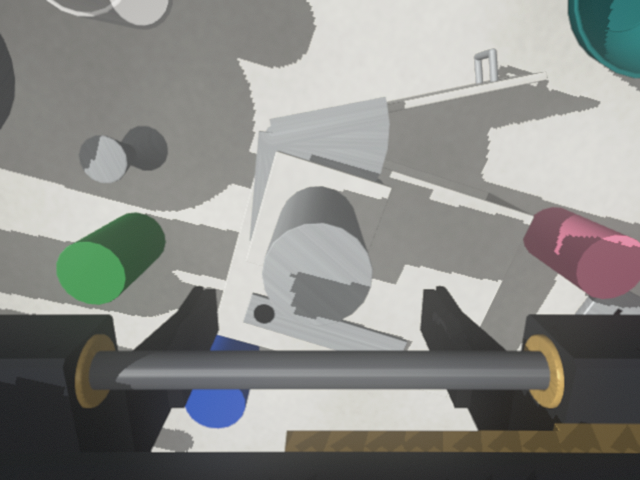

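The wrist view shows the tin's top at (318,272), centred between the open fingers with clear space all round. I'll descend and grip.

Call:
drive_tool --pt "87 0.02 -0.015 0.1 0 0 0" --pt "87 0.02 -0.015 0.25 0 0 0" --pt "87 0.02 -0.015 0.4 0 0 0" --pt "87 0.02 -0.015 0.52 0 0 0" --pt "87 0.02 -0.015 0.6 0 0 0" --pt "87 0.02 -0.015 0.63 0 0 0" --pt "87 0.02 -0.015 0.63 0 0 0"

```text
time_s: 3.75
position: [0.5231, 0.2647, 0.1764]
tcp_rot: [[0.932, 0.364, -0.001], [0.364, -0.932, -0.0], [-0.001, -0.0, -1.0]]
force: [1.0, -0.4, 0.3]
opening: 1.0
grasp_force: 0.0
```

Call:
drive_tool --pt "50 0 0 0 0 0 0" --pt "50 0 0 0 0 0 0" --pt "50 0 0 0 0 0 0" --pt "50 0 0 0 0 0 0" --pt "50 0 0 0 0 0 0" --pt "50 0 0 0 0 0 0" --pt "50 0 0 0 0 0 0" --pt "50 0 0 0 0 0 0"

```text
time_s: 4.55
position: [0.5236, 0.265, 0.1772]
tcp_rot: [[0.931, 0.364, 0.001], [0.364, -0.931, -0.0], [0.001, 0.0, -1.0]]
force: [0.2, -1.4, 2.5]
opening: 0.634
grasp_force: 30.0
```

Call:
drive_tool --pt "50 0 0 -0.05 0 0 0" --pt "50 0 0 -0.15 0 0 0" --pt "50 0 0 -0.3 0 0 0" --pt "50 0 0 -0.45 0 0 0" --pt "50 0 0 -0.6 0 0 0" --pt "50 0 0 -0.7 0 0 0" --pt "50 0 0 -0.75 0 0 0" --pt "50 0 0 -0.75 0 0 0"

```text
time_s: 5.35
position: [0.5236, 0.2653, 0.2679]
tcp_rot: [[0.931, 0.364, 0.002], [0.364, -0.931, 0.001], [0.002, 0.0, -1.0]]
force: [0.5, 0.4, -0.1]
opening: 0.632
grasp_force: 30.0
```

```bash
python3 - <<'E'
from h import *
from rig import optics,read_state
s=read_state();p=s["position"];print(p,s["grasp_force"],s["force"])
d=np.array([.439,-.254,.3])-p; t=s["tcp_rot"].T@d/.12; print(t)
for n in("scene","side"):
  c=optics.capture(n);P=cloud(c).reshape(-1,3)
  T=P[(np.hypot(P[:,0]-.5225,P[:,1]-.2635)<.04)&(P[:,2]>.145)&(P[:,2]<.2)]; 
  H=np.histogram(T[:,2],np.arange(.145,.201,.005)); print(n,H[0])
  K=T[(T[:,2]>.163)&(T[:,2]<.173)]
  if len(K): print("knob",K.mean(0),cv2.minEnclosingCircle(K[:,:2].astype(np.float32)))
  cv2.imwrite(f"pics/{n}2.png",cv2.resize(c["color"][200:320,340:480] if n=="scene" else c["color"][230:350,240:380],None,fx=5,fy=5,interpolation=cv2.INTER_CUBIC)[:600])
  np.save(n+"2.npy",c,allow_pickle=True)
E
```

```text
[0.52358165 0.26528916 0.26790002] 29.965264228358137 [ 0.532687    0.36677381 -0.06225593]
[-2.23237826  3.77331345 -0.27098526]
scene [ 9 20 18 25 54  5  0  0  0  0  0]
knob [0.5229426  0.26554249 0.16693736] ((0.5231136679649353, 0.2652890980243683), 0.014581871218979359)
side [ 3 13 15 20 56  7  0  0  0  0  0]
knob [0.51788562 0.26454732 0.16739341] ((0.5179244875907898, 0.2626497149467468), 0.015362652018666267)
```

View pics/scene2.png

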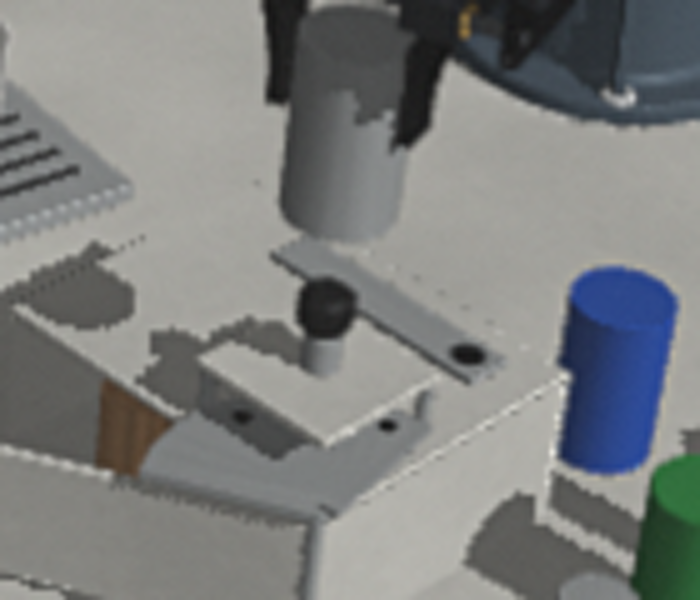

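The crop shows the tin hanging clear in the fingers and the black knob at (327,307) over its barrel, still seated. Now I carry the tin to the tray.

Call:
drive_tool --pt "50 -0.03 0.05 -0.05 0 0 0" --pt "50 -0.1 0.17 -0.15 0 0 0" --pt "50 -0.2 0.34 -0.25 0 0 0" --pt "50 -0.32 0.54 -0.27 0 0 0" --pt "50 -0.44 0.74 -0.27 0 0 0" --pt "50 -0.56 0.94 -0.27 0 0 0"

```text
time_s: 6.05
position: [0.5013, 0.1334, 0.3003]
tcp_rot: [[0.931, 0.364, 0.001], [0.364, -0.931, -0.001], [0.001, 0.001, -1.0]]
force: [0.6, -0.4, -1.2]
opening: 0.634
grasp_force: 30.0
```

Call:
drive_tool --pt "50 -0.12 0.2 0 0 0 0" --pt "50 -0.24 0.4 0 0 0 0" --pt "50 -0.36 0.6 0 0 0 0" --pt "50 -0.48 0.8 0 0 0 0" --pt "50 -0.56 0.94 0 0 0 0"

```text
time_s: 6.55
position: [0.4793, 0.0035, 0.3001]
tcp_rot: [[0.932, 0.363, 0.0], [0.363, -0.932, -0.001], [-0.0, 0.001, -1.0]]
force: [0.9, -0.5, -0.1]
opening: 0.634
grasp_force: 30.0
```

Call:
drive_tool --pt "50 -0.12 0.2 0 0 0 0" --pt "50 -0.24 0.4 0 0 0 0" --pt "50 -0.36 0.6 0 0 0 0" --pt "50 -0.48 0.8 0 0 0 0" --pt "50 -0.56 0.94 0 0 0 0"

```text
time_s: 7.05
position: [0.4577, -0.126, 0.3001]
tcp_rot: [[0.932, 0.362, 0.0], [0.362, -0.932, -0.001], [-0.0, 0.001, -1.0]]
force: [0.3, -0.8, -1.0]
opening: 0.631
grasp_force: 30.0
```

Call:
drive_tool --pt "50 -0.12 0.2 0 0 0 0" --pt "50 -0.24 0.4 0 0 0 0" --pt "50 -0.36 0.6 0 0 0 0" --pt "50 -0.46 0.77 0 0 0 0" --pt "50 -0.53 0.89 0 0 0 0" --pt "50 -0.56 0.94 0 0 0 0" --pt "50 -0.56 0.94 0 0 0 0"

```text
time_s: 7.75
position: [0.4369, -0.2537, 0.2995]
tcp_rot: [[0.932, 0.363, 0.0], [0.363, -0.932, 0.0], [0.0, -0.0, -1.0]]
force: [0.9, 0.2, -0.9]
opening: 0.636
grasp_force: 30.0
```

```bash
python3 - <<'E'
from h import *
from rig import optics,read_state
s=read_state();p=s["position"];print(p,s["grasp_force"],s["force"],s["opening"])
c=optics.capture("side");cv2.imwrite("pics/side3.png",cv2.resize(c["color"][130:290,310:470],None,fx=3.75,fy=3.75))
P=cloud(c).reshape(-1,3)
T=P[(np.hypot(P[:,0]-p[0],P[:,1]-p[1])<.034)&(P[:,2]>.15)]; T2=P[(np.hypot(P[:,0]-p[0],P[:,1]-p[1])<.03)&(P[:,2]>.15)]
print(np.histogram(T[:,2],np.arange(.19,.36,.01)))
Q=P[(abs(P[:,2]-.012)<.004)&(abs(P[:,0]-.445)<.11)&(abs(P[:,1]+.18)<.16)];print(len(Q),Q.min(0),Q.max(0),np.median(Q[:,2]))
E
```

```text
[ 0.43686016 -0.2536659   0.29952501] 29.96525099439168 [ 0.88228405  0.19043066 -0.88878051] 0.6364958020104455
(array([ 0,  0,  0,  0,  0, 10, 53, 43, 59, 50, 39, 34, 37, 33,  6,  1]), array([0.19, 0.2 , 0.21, 0.22, 0.23, 0.24, 0.25, 0.26, 0.27, 0.28, 0.29,
       0.3 , 0.31, 0.32, 0.33, 0.34, 0.35]))
1919 [ 0.34611035 -0.33050164  0.00800058] [ 0.55253176 -0.03363713  0.01599726] 0.012326409151307765
```

View pics/side3.png

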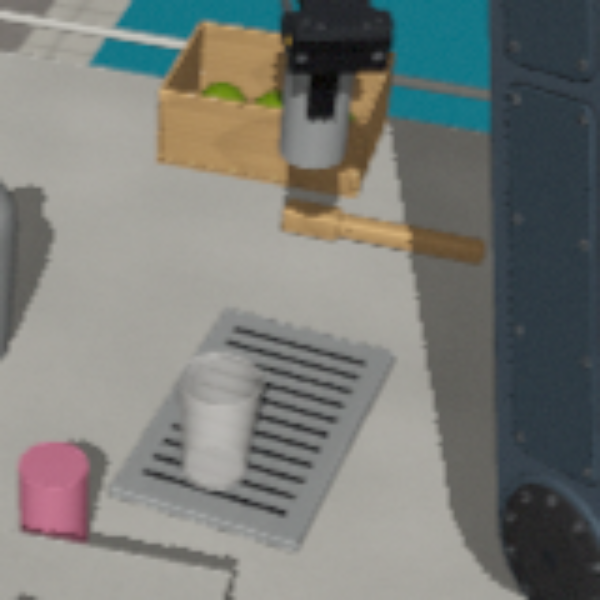

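The side crop shows the tin upright in the fingers, well clear of the tumbler at (215,420), with the tray's far half free. I'll lower it.

Call:
drive_tool --pt "50 0 0 0.06 0 0 0" --pt "50 0 0 0.2 0 0 0" --pt "50 0 0 0.4 0 0 0" --pt "50 0 0 0.6 0 0 0" --pt "50 0 0 0.8 0 0 0" --pt "50 0 0 1.0 0 0 0"

```text
time_s: 8.4
position: [0.4374, -0.2516, 0.1782]
tcp_rot: [[0.931, 0.366, -0.0], [0.366, -0.931, 0.001], [-0.0, -0.001, -1.0]]
force: [0.5, 0.6, -1.1]
opening: 0.635
grasp_force: 30.0
```

Call:
drive_tool --pt "50 0 0 0.2 0 0 0" --pt "50 0 0 0.4 0 0 0" --pt "50 0 0 0.6 0 0 0" --pt "50 0 0 0.75 0 0 0" --pt "50 0 0 0.84 0 0 0" --pt "50 0 0 0.9 0 0 0" --pt "50 0 0 0.9 0 0 0"

```text
time_s: 9.1
position: [0.4372, -0.2523, 0.0707]
tcp_rot: [[0.931, 0.365, -0.001], [0.365, -0.931, 0.001], [-0.001, -0.001, -1.0]]
force: [-0.5, -0.0, -1.1]
opening: 0.636
grasp_force: 30.0
```

Call:
drive_tool --pt "50 0 0 0.015 0 0 0" --pt "50 0 0 0.03 0 0 0" --pt "50 0 0 0.04 0 0 0" --pt "50 0 0 0.045 0 0 0" --pt "50 0 0 0.045 0 0 0"

```text
time_s: 9.6
position: [0.4373, -0.2531, 0.0661]
tcp_rot: [[0.931, 0.364, 0.0], [0.364, -0.931, -0.0], [0.0, 0.0, -1.0]]
force: [0.6, -0.2, -1.4]
opening: 0.633
grasp_force: 30.0
```

Call:
drive_tool --pt "50 0 0 0.01 0 0 0" --pt "50 0 0 0.01 0 0 0"

```text
time_s: 9.8
position: [0.4375, -0.2532, 0.0652]
tcp_rot: [[0.931, 0.364, 0.0], [0.364, -0.931, -0.0], [0.0, 0.001, -1.0]]
force: [-1.1, 0.6, 3.3]
opening: 0.636
grasp_force: 30.0
```

Call:
drive_tool --pt "50 0 0 0.01 0 0 0" --pt "50 0 0 0.01 0 0 0"

```text
time_s: 10.0
position: [0.4376, -0.2533, 0.065]
tcp_rot: [[0.931, 0.364, 0.001], [0.364, -0.931, -0.001], [0.0, 0.001, -1.0]]
force: [-1.3, 1.0, 13.0]
opening: 0.636
grasp_force: 30.0
```

Contact. Back off the push a little and release.

Call:
drive_tool --pt "50 0 0 -0.01 0 0 0" --pt "60 0 0 -0.01 0 0 0" --pt "70 0 0 -0.01 0 0 0" --pt "87 0 0 -0.01 0 0 0" --pt "87 0 0 -0.01 0 0 0" --pt "87 0 0 -0.01 0 0 0" --pt "87 0 0 -0.01 0 0 0" --pt "87 0 0 -0.01 0 0 0"

```text
time_s: 10.8
position: [0.4373, -0.253, 0.0647]
tcp_rot: [[0.931, 0.364, -0.0], [0.364, -0.931, 0.0], [-0.0, -0.0, -1.0]]
force: [0.4, -0.9, 0.5]
opening: 0.996
grasp_force: 0.0
```

Call:
drive_tool --pt "87 0 0 -0.05 0 0 0" --pt "87 0 0 -0.15 0 0 0" --pt "87 0 0 -0.3 0 0 0" --pt "87 0 0 -0.5 0 0 0" --pt "87 0 0 -0.7 0 0 0" --pt "87 0 0 -0.95 0 0 0"

```text
time_s: 11.4
position: [0.4368, -0.2526, 0.1802]
tcp_rot: [[0.931, 0.364, -0.001], [0.364, -0.931, 0.0], [-0.0, -0.001, -1.0]]
force: [0.5, -0.2, 0.2]
opening: 0.997
grasp_force: 0.0
```

Call:
drive_tool --pt "87 0 0 -0.2 0 0 0" --pt "87 0 0 -0.4 0 0 0" --pt "87 0 0 -0.5 0 0 0" --pt "87 0 0 -0.55 0 0 0" --pt "87 0 0 -0.55 0 0 0"

```text
time_s: 11.9
position: [0.4375, -0.2532, 0.2461]
tcp_rot: [[0.931, 0.364, 0.002], [0.364, -0.931, -0.002], [0.001, 0.002, -1.0]]
force: [0.2, -0.2, 0.1]
opening: 1.0
grasp_force: 0.0
```

```bash
python3 - <<'E'
from h import *
from rig import optics,read_state
s=read_state();p=s["position"];print(p)
print("to knob",s["tcp_rot"].T@(np.array([.521,.264,.235])-p)/.12)
y=np.radians(84.5);Y=np.array([np.cos(y),np.sin(y)]);X=np.array([Y[1],-Y[0]])
for n in("scene","side","wrist"):
  c=optics.capture(n);P=cloud(c).reshape(-1,3)
  T=P[(np.hypot(P[:,0]-.437,P[:,1]+.253)<.05)&(abs(P[:,2]-.107)<.006)]
  if len(T)>20:
    m=cv2.minEnclosingCircle(T[:,:2].astype(np.float32)); q=np.array(m[0])-[.447,-.179]; print(n,len(T),m,np.median(T[:,2]),"tray",q@X,q@Y)
  if n=="side":cv2.imwrite("pics/side4.png",cv2.resize(c["color"][130:290,310:470],None,fx=3.75,fy=3.75))
E
```

```text
[ 0.43754256 -0.2531671   0.24608229]
to knob [ 2.2177757  -3.76032036  0.08612862]
scene 150 ((0.43322741985321045, -0.25374388694763184), 0.03299953043460846) 0.10627810502743099 tray -0.00654528982903928 -0.07571982422717308
side 154 ((0.43216240406036377, -0.25477713346481323), 0.03089071437716484) 0.10745578389797936 tray -0.00750637021046172 -0.07685039112246288
wrist 4310 ((0.4362947344779968, -0.25382161140441895), 0.028041809797286987) 0.10710147240019693 tray -0.0034846469532808853 -0.07550320177755017
```

View pics/side4.png

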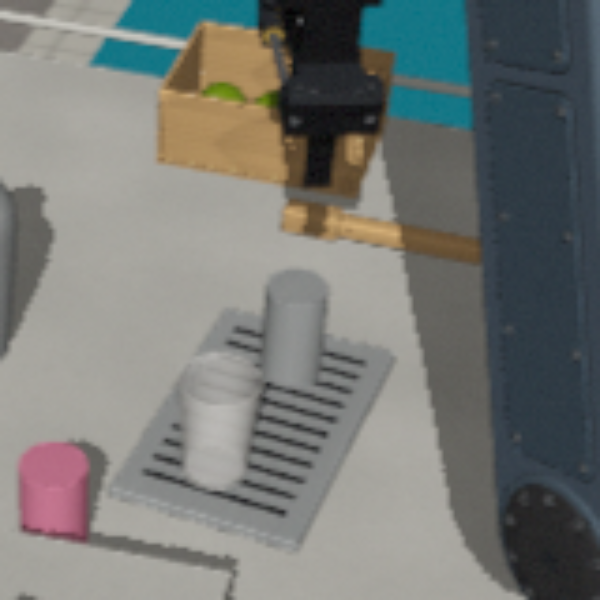

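The tin stands upright on the tray at crop (296,330), free of the tumbler. Next, over to the knob.

Call:
drive_tool --pt "87 0.06 -0.1 0 0 0 0" --pt "87 0.2 -0.34 0 0 0 0" --pt "87 0.36 -0.6 0 0 0 0" --pt "87 0.555 -0.94 0 0 0 0"

```text
time_s: 12.45
position: [0.4582, -0.1224, 0.244]
tcp_rot: [[0.932, 0.362, -0.001], [0.362, -0.932, 0.001], [-0.001, -0.001, -1.0]]
force: [1.2, -0.2, -0.3]
opening: 0.996
grasp_force: 0.0
```

Call:
drive_tool --pt "87 0.18 -0.3 0 0 0 0" --pt "87 0.36 -0.6 0 0 0 0" --pt "87 0.555 -0.94 0 0 0 0"

```text
time_s: 12.75
position: [0.4786, 0.008, 0.2441]
tcp_rot: [[0.932, 0.364, -0.001], [0.364, -0.932, 0.001], [-0.001, -0.001, -1.0]]
force: [1.6, 0.3, 0.1]
opening: 0.998
grasp_force: 0.0
```

Call:
drive_tool --pt "87 0.18 -0.3 0 0 0 0" --pt "87 0.36 -0.6 0 0 0 0" --pt "87 0.555 -0.94 0 0 0 0"

```text
time_s: 13.05
position: [0.4992, 0.1373, 0.244]
tcp_rot: [[0.931, 0.364, -0.002], [0.364, -0.931, -0.0], [-0.002, -0.001, -1.0]]
force: [0.8, 0.3, 0.3]
opening: 1.002
grasp_force: 0.0
```

Call:
drive_tool --pt "87 0.18 -0.3 0 0 0 0" --pt "87 0.36 -0.6 0 0 0 0" --pt "87 0.5 -0.85 0 0 0 0" --pt "87 0.555 -0.94 0 0 0 0" --pt "87 0.555 -0.94 0 0 0 0" --pt "87 0.555 -0.94 0 0 0 0"

```text
time_s: 13.65
position: [0.5201, 0.2636, 0.2441]
tcp_rot: [[0.931, 0.365, -0.002], [0.365, -0.931, -0.001], [-0.002, 0.001, -1.0]]
force: [-0.3, -1.2, -0.3]
opening: 0.999
grasp_force: 0.0
```

```bash
python3 - <<'E'
from h import *
from rig import optics,read_state
s=read_state();p=s["position"]
c=optics.capture("wrist");P=cloud(c).reshape(-1,3)
T=P[(np.hypot(P[:,0]-.521,P[:,1]-.264)<.03)&(abs(P[:,2]-.166)<.005)]
m=cv2.minEnclosingCircle(T[:,:2].astype(np.float32)); print(p,len(T),m,T.mean(0),T[:,2].max())
print(s["tcp_rot"].T@(np.array([*m[0],.139])-p)/.12)
cv2.imwrite("pics/w5.png",c["color"])
E
```

```text
[0.52012617 0.26359443 0.24406553] 1609 ((0.5214571952819824, 0.2634425163269043), 0.014257974922657013) [0.52265037 0.26410181 0.16730483] 0.16989032678132387
[0.01188635 0.00477292 0.8755236 ]
```

View pics/w5.png

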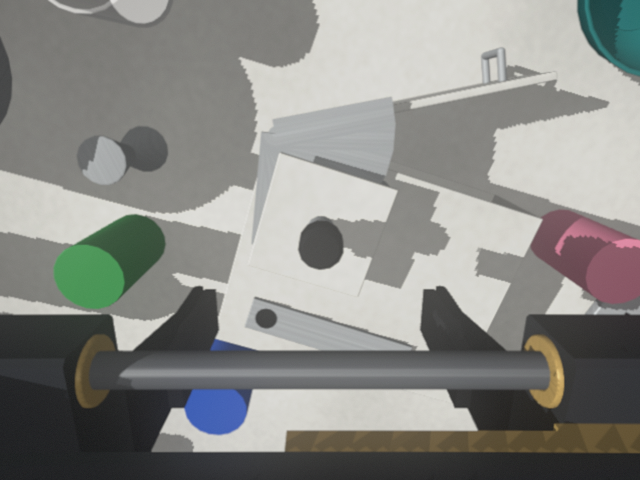

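The wrist view shows the knob at (321,243), centred between the fingers, with nothing at its sides. I'll descend and grip it.

Call:
drive_tool --pt "87 0.01 0.005 0.15 0 0 0" --pt "87 0.01 0.005 0.35 0 0 0" --pt "87 0.01 0.005 0.55 0 0 0" --pt "87 0.01 0.005 0.7 0 0 0" --pt "87 0.01 0.005 0.82 0 0 0" --pt "87 0.01 0.005 0.87 0 0 0" --pt "87 0.01 0.005 0.87 0 0 0"

```text
time_s: 14.4
position: [0.5219, 0.2627, 0.1397]
tcp_rot: [[0.932, 0.363, -0.002], [0.363, -0.932, -0.001], [-0.002, -0.0, -1.0]]
force: [-0.1, -0.8, -0.0]
opening: 1.0
grasp_force: 0.0
```

Call:
drive_tool --pt "15 0 0 0 0 0 0" --pt "15 0 0 0 0 0 0" --pt "15 0 0 0 0 0 0" --pt "15 0 0 0 0 0 0" --pt "15 0 0 0 0 0 0" --pt "15 0 0 0 0 0 0" --pt "15 0 0 0 0 0 0" --pt "15 0 0 0 0 0 0"

```text
time_s: 15.2
position: [0.5223, 0.2642, 0.1403]
tcp_rot: [[0.931, 0.364, -0.0], [0.364, -0.931, 0.0], [-0.0, -0.0, -1.0]]
force: [0.0, 0.1, 0.7]
opening: 0.353
grasp_force: 0.0
```

Call:
drive_tool --pt "15 0 0 0 0 0 0" --pt "15 0 0 0 0 0 0" --pt "15 0 0 0 0 0 0" --pt "15 0 0 0 0 0 0"

```text
time_s: 15.6
position: [0.5225, 0.2637, 0.1403]
tcp_rot: [[0.931, 0.364, 0.0], [0.364, -0.931, -0.001], [-0.0, 0.001, -1.0]]
force: [0.3, -3.4, 0.4]
opening: 0.309
grasp_force: 30.0
```

Call:
drive_tool --pt "15 0 0 -0.02 0 0 0" --pt "15 0 0 -0.05 0 0 0" --pt "15 0 0 -0.08 0 0 0" --pt "15 0 0 -0.11 0 0 0" --pt "15 0 0 -0.13 0 0 0" --pt "15 0 0 -0.15 0 0 0" --pt "15 0 0 -0.16 0 0 0" --pt "15 0 0 -0.16 0 0 0"

```text
time_s: 16.4
position: [0.5224, 0.2638, 0.1591]
tcp_rot: [[0.931, 0.364, -0.0], [0.364, -0.931, -0.001], [-0.0, 0.001, -1.0]]
force: [4.6, -3.6, -11.2]
opening: 0.309
grasp_force: 30.0
```

```bash
python3 - <<'E'
from h import *
from rig import optics,read_state
s=read_state();print(s["position"],s["force"],s["grasp_force"])
c=optics.capture("scene");cv2.imwrite("pics/s6.png",cv2.resize(c["color"][200:320,340:480],None,fx=5,fy=5,interpolation=cv2.INTER_CUBIC))
E
```

```text
[0.52244254 0.26376019 0.15905123] [  4.56964947  -3.59301535 -11.2232027 ] 29.998037795703567
```

View pics/s6.png

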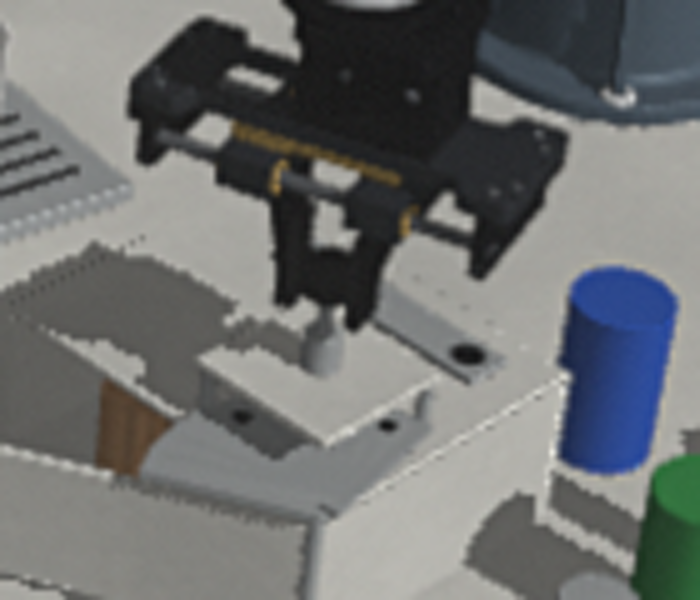

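The crop shows the knob raised in the fingers, with the thin pin exposed over the barrel at (325,320). The 11 N matches the spring near its stop. I'll add a small final pull and hold.

Call:
drive_tool --pt "15 0 0 -0.01 0 0 0" --pt "15 0 0 -0.015 0 0 0" --pt "15 0 0 -0.015 0 0 0" --pt "15 0 0 -0.015 0 0 0" --pt "15 0 0 -0.015 0 0 0" --pt "15 0 0 -0.015 0 0 0" --pt "15 0 0 -0.015 0 0 0" --pt "15 0 0 -0.015 0 0 0"

```text
time_s: 17.25
position: [0.5224, 0.2637, 0.1605]
tcp_rot: [[0.931, 0.364, -0.0], [0.364, -0.931, -0.001], [-0.001, 0.001, -1.0]]
force: [5.0, -3.5, -12.0]
opening: 0.306
grasp_force: 30.0
```

```bash
python3 -c "
from rig import order,read_state
s=read_state();print(s['position'],s['force']);print(order.hand_in())"
```

```text
[0.52242467 0.26374295 0.16048369] [  5.01048642  -3.52515285 -12.04006546]
the job is handed in; nothing more can be done
None
```

The tin stands let go, rim down, on the free half of the tray, and the pin was held up about 20 mm at its stop (12 N on the wrist) when I handed the job in; no verdict came back.

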